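# Feel for the release notch of a board-test fixture and press its catch

## Task

The tested board has to be changed: open the board-test fixture by its hidden release. Starting near either end of the black edge bar along the fixture's front, run a fingertip gently along the bar's top until it finds the notch, then press the steel catch inside the notch all the way down so that the lid springs up by itself. Take the hand away and leave the lid standing open, the board in its nest, and everything around the fixture where it is.

Things in the scene. Friction and masses are not known exactly. Their poses are not given: they have to be found in the camera images.
- fixture: Board-test fixture fixed to the bench: light grey case 322 mm deep (x), 410 mm wide (y), blue-framed clear lid, 94 mm high when shut. Origin: centre of its underside; the front is its own -x, y runs along the front, z up. A black edge bar with a level top lies along the front between two corner pods 6 mm higher (a start button on each, 16 mm above the bar, 168 mm from the middle). The bar is faced with rubber.
- bar (a point): Middle of the open length of the edge bar, on its top (75 mm above the bench); axes as the fixture's. The bar is open to touch from y = -105 to +105 mm here and x = -23 to +27 mm. Behind it the shut lid begins at x = +28 mm, 19 mm higher. Running and pressing along x = 0 suits the work.
- start_left (a point): Point on the bar's top on its midline, 20 mm in from its left end (+y, at the pod). A sweep from the left begins here. Never a notch here. The bar has one notch, 52 mm wide, cut through from front to back, open at top and front; its middle may be anywhere up to 45 mm either side of the bar's middle and must be felt or seen.
- start_right (a point): Point on the bar's top on its midline, 20 mm in from its right end (-y). A sweep from the right begins here. Never a notch here.
- catch (a joint): Tilt (rad) of the steel catch in the notch. Its flat pad, 46 mm wide, lies 14 mm below the bar's top; hinged at the back, a hook 30 mm wide stands up behind it from 25 mm behind the bar point's line. 0 at rest, grows as the pad is pressed, lets the lid go at about 0.17, stop at 0.28. Sprung: gives at about 2 to 3 N, at its stop with 4 to 8 N and 4 to 9 mm of fingertip travel; springs back.
- lid (a joint): Opening of the lid (rad) about its hinge at the rear (x = +140 mm, z = 80 mm of the fixture): 0 to 0.01 shut on the hook, 0.7 open at its stop. Sprung and damped: let go, it rises by itself to 0.7 in 2 to 3 s, its front edge moving up and slightly back, pushing with about 3 N only.
- board: green circuit board 150 x 110 x 3 mm (x, y, z) lying in the fixture's nest under the lid; origin at the centre of its underside
- flux: standing white plastic flux bottle with a blue cap, 38 mm diameter, 115 mm high; origin at the centre of its base
- spool: standing silvery solder spool, 62 mm diameter, 50 mm high; origin at the centre of its base
- driver: yellow-handled screwdriver 170 mm long lying on the bench before the fixture; its length is its x axis
- tweezers: steel tweezers 130 mm long lying on the bench before the fixture; their length is the x axis, 10 mm high
- phone: dark phone 150 x 73 x 9 mm lying on the bench beside the fixture; origin at the centre of its underside
- spare: spare green circuit board 120 x 90 x 4 mm lying on the bench beside the fixture; origin at the centre of its underside

How it is judged:
By the outcome, as a careful person would: the job done as asked, in the order asked, and still so for the second after the job is handed in, with the robot touching nothing.
It also fails if it takes over 48 s, if anything falls off the work surface, if the arm or the gripper's body presses on something with over 40 N, if the wrist force passes 120 N, or if a joint passes its speed limit or range.

## Robot

A 6-joint arm with a two-finger parallel gripper is mounted at the origin on the work surface. World frame = base frame: x ahead of the robot, y to its left, z up, the work surface at z = 0. Lengths are in m, angles in rad, forces in N, time in s.
With the tool pointing down it reaches from about 0.35 to 0.775 m from the base axis. Payload 5.5 kg.
Tool frame: the origin (TCP) lies between the finger pads; the fingertips stand 19 mm ahead of it and the grasp point (between the pads) is the TCP (robot.tip_extent is the z of the fingertips in the tool frame, in m); z points along the fingers, y is the line along which they close (so a half turn about z gives the same grasp; the last joint's range is limited). The gripper opens to 85 mm and grips with 20 to 120 N. Pads are 22 mm wide; open, the fingers measure 114 mm over their backs; the gripper's body (76 mm by 85 mm) begins 54 mm behind the grasp point. The pads swing forward as they close: fully open they stand 13 mm farther back than shut.
Start: joints at [-1.36, 0.313, 0.046, 1.304, 0, 1.431], TCP at [0.198, -0.54, 0.25] pointing down, gripper open.
Joint ranges: [-2.76, 2.76], [-0.86, 1.69], [-1.03, 1.26], [-2.2, 2.34], [-1.47, 1.5], [-3.14, 3.14]. Speed limits (rad/s): [2.57, 2.57, 3.14, 3.14, 3.14, 3.14].

## Interface

Orientations are given as [roll, pitch, yaw] about the fixed x, y, z axes, in that order (R = Rz(yaw) Ry(pitch) Rx(roll)).
In Python, from bench import state, vision, ticket, nets, robot gives the robot as it stands.
- The arm moves only by the tool move_arm, never from a script. Its argument "motion" is a list of rows, each a list of 3 entries, a list of its own where there are three numbers: the gripper's target within -1 to 1 (fully open at 1, half-way at 0, shut at -1), then the shift along the tool's x, y, z in mm, then the turn about the tool's z in degrees. A call has 1 to 5 rows; each row shifts and turns the commanded pose from where the row before left it, along the tool's axes as they then stand; what a row does not reach is not made up. A row lasts 1/8 s, in which the tool goes at most 62.5 mm and 10.7 degrees, less where a joint would pass 70% of its speed; a pose out of reach is approached as far as the arm can. A call is refused whole if a number of a shift passes 62.5 or a number of a turn 10.7, either way. A call with a gripper value outside its range is refused whole. The fingers move at their own pace and stop on an object; "newtons" is the grip in N (left out, the last holds). Time passes only in rows, so rows that do not move let the fingers close. It gives the time, the measured TCP pose, the force, the opening and the grip force at its end, in the units of the state.
- state(): the state, without advancing time (a new reading comes with each control period).
- vision.grab_frame(name): name is "side" or "top"; returns a dict with "img" (420x560x3 uint8, blue, green, red), "range_z" (420x560 float32, m along the optical axis (not along the pixel's ray), 0 where there is no reading), "mtx" (3x3 intrinsics, pixels), "world_from_camera" (4x4, takes a point from camera to world coordinates). Camera axes: x right, y down, z forward; pixel columns grow to the right and rows downward; lengths in m; the calibration is good to about 2 mm. A picture is of the moment at which its call begins.
- ticket.job_done(): hands the job in; it is judged then, once.
Trained networks look in the newest picture that a camera, given by its name, has taken for a name from the list of things; names that differ only in an ending like _2 or _b are one class to them, and where a whole thing is asked for, a point or a joint stands for the part that bears it (a point fixed in the world has none). Each returns a list of dicts, best first, with "conf" (0 to 1); they miss things now and then, are a little off and sometimes report something else, mostly with a low value. They report only what shows in the picture. A call takes as long as a camera call.
- nets.regions_of(camera, thing): "mask" (420x560 bool, what is visible of it) and "box" ([left, top, right, bottom] in pixels, round what is visible of it).
The state is a dict: "t": time; "joint_positions": joint angles; "joint_velocities": joint speeds; "joint_torque": joint torques, N m; "eef_pos": TCP position; "tool_rot": TCP orientation; "wrist_force": force on the tool from outside, world axes, zero at the start; "wrist_torque": the same for the moment, N m; "gripper_width": opening from 0.0 (shut) to 1.0 (fully open); "grasp_force": force on a finger pad.
Only numpy, scipy, OpenCV 4.12 (cv2) and the standard library are available. Lean on these libraries where they do the work, as an engineer would, in place of code of your own. Each camera call takes 0.05 s, during which the arm holds its last target. There are 200 camera calls.

## Working session

There is one attempt and no reset: what is moved stays moved. The work goes in short steps, Python scripts to look and compute and a tool call to move; the robot and the scene stay as the last step left them, time stands still between calls to the robot, and variables do not carry over. Pictures are saved under pics/ and viewed, at most 10 in all, crops included, and the job is handed in when it is done.

Besides the shell and the picture viewer there is one more tool, called after "Emit:" as name(argument=value, ...), one argument or row to a line, values as JSON. move_arm: Moves the arm, as the interface text tells. Its arguments: {"type":"object","properties":{"motion":{"type":"array","items":{"type":"array"}},"newtons":{"type":"number"}},"required":["motion"]}

```bash
mkdir -p pics; cat > h.py <<'E'
import numpy as np,cv2
from bench import state,vision,ticket,nets,robot
def cloud(f):
    z=f["range_z"];K=f["mtx"];v,u=np.mgrid[:z.shape[0],:z.shape[1]]
    p=np.stack([(u-K[0,2])/K[0,0]*z,(v-K[1,2])/K[1,1]*z,z,np.ones_like(z)],-1)
    P=(p@f["world_from_camera"].T)[...,:3];P[z<=0]=np.nan
    return P
E
python3 - <<'E'
from h import *
for c in("side","top"):
    f=vision.grab_frame(c);cv2.imwrite(f"pics/{c}1.png",f["img"]);P=cloud(f)
    for t in("fixture","bar","catch","flux","spool","driver","tweezers","phone","spare"):
        try:r=nets.regions_of(c,t)[:1]
        except Exception as e: print(t,e);continue
        for d in r: print(c,t,round(d["conf"],2),d["box"],np.nanmedian(P[d["mask"]],0).round(3),np.nanmax(P[d["mask"]],0).round(3))
    print(f["world_from_camera"].round(3).tolist())
s=state();print(s["t"],s["eef_pos"],s["tool_rot"],robot.tip_extent,s["wrist_force"])
E
```

```text
side fixture 0.95 [164.7, 140.2, 339.0, 294.4] [0.608 0.101 0.088] [0.871 0.26  0.101]
side bar 0.82 [172.6, 142.0, 342.5, 293.5] [0.609 0.101 0.088] [0.867 0.26  0.101]
side catch 0.65 [168.8, 139.7, 343.0, 291.9] [0.61  0.102 0.088] [0.828 0.26  0.101]
side flux 0.67 [342.3, 141.1, 353.2, 173.2] [ 0.509 -0.266  0.055] [ 0.55  -0.256  0.118]
side spool 0.87 [234.4, 293.1, 259.5, 320.5] [0.458 0.297 0.049] [0.494 0.322 0.055]
side driver 0.82 [331.7, 200.0, 348.8, 246.5] [ 0.431 -0.099  0.022] [0.458 0.007 0.031]
side tweezers 0.61 [312.2, 257.9, 323.9, 297.4] [0.381 0.108 0.005] [0.411 0.164 0.015]
side phone 0.57 [176.7, 276.5, 230.7, 329.3] [0.572 0.334 0.009] [0.613 0.403 0.015]
[[-0.809, -0.447, 0.381, 0.103], [-0.587, 0.623, -0.517, 0.64], [-0.007, -0.642, -0.767, 0.985], [0.0, 0.0, 0.0, 1.0]]
top fixture 0.57 [176.9, 92.3, 384.1, 267.1] [0.634 0.036 0.088] [0.823 0.269 0.1  ]
top bar 0.94 [176.8, 91.3, 383.4, 266.5] [0.635 0.036 0.088] [0.835 0.271 0.1  ]
top catch 0.94 [280.0, 222.7, 307.2, 249.4] [0.496 0.002 0.061] [0.523 0.025 0.09 ]
top flux 0.69 [403.3, 215.8, 435.9, 234.6] [ 0.513 -0.269  0.075] [ 0.532 -0.258  0.119]
top driver 0.58 [292.5, 252.9, 359.3, 279.4] [ 0.435 -0.11   0.023] [0.458 0.005 0.03 ]
top tweezers 0.9 [223.5, 273.1, 278.5, 299.5] [0.382 0.098 0.005] [0.408 0.166 0.016]
top phone 0.72 [121.4, 190.6, 183.6, 226.1] [0.574 0.326 0.008] [0.614 0.406 0.014]
top spare 0.85 [368.4, 132.5, 429.4, 182.9] [ 0.681 -0.251  0.004] [ 0.739 -0.182  0.015]
[[-0.026, -0.998, 0.06, 0.507], [-1.0, 0.027, 0.011, 0.032], [-0.012, -0.06, -0.998, 0.998], [0.0, 0.0, 0.0, 1.0]]
1.0 [ 0.19758555 -0.54003078  0.25032742] [ 3.14149517e+00 -4.55798403e-06  3.50741636e-01] 0.019 [ 0.48273559 -0.3636086  -0.75745989]
```

View pics/top1.png

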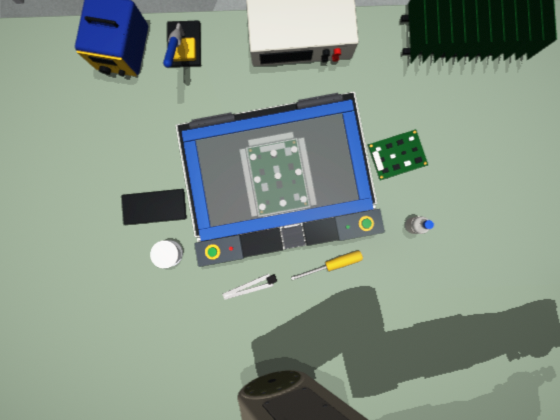

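View pics/side1.png

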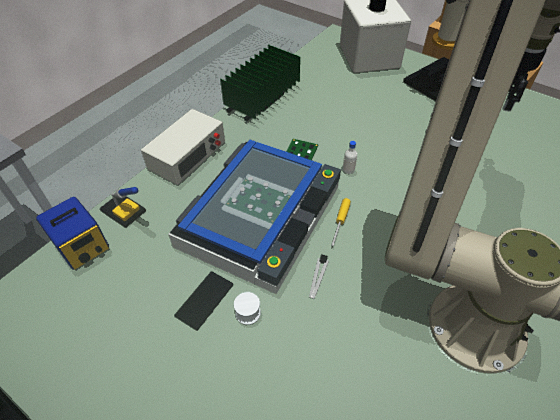

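The top view shows the notch with the steel catch at about (293,236), between the start buttons at (212,252) and (366,224). Next I fit the fixture's frame.

```bash
python3 - <<'E'
from h import *
f=vision.grab_frame("top");P=cloud(f);K=f["mtx"];T=f["world_from_camera"]
hsv=cv2.cvtColor(f["img"],cv2.COLOR_BGR2HSV)
def ray(u,v,z):
    d=T[:3,:3]@np.linalg.solve(K,[u,v,1]);o=T[:3,3];return o+d*(z-o[2])/d[2]
B=[]
for (u,v) in((212,252),(366,224)):
    w=hsv[v-12:v+13,u-12:u+13];m=(w[...,0]>22)&(w[...,0]<85)&(w[...,1]>120)&(w[...,2]>60)
    y,x=np.nonzero(m);c=(x.mean()+u-12,y.mean()+v-12);B.append(ray(*c,.090));print(c,m.sum(),B[-1].round(4),np.nanmedian(P[v-3:v+4,u-3:u+4].reshape(-1,3),0).round(4))
L,R=B;yv=(L-R)[:2];print("dist",np.linalg.norm(yv));yv/=np.linalg.norm(yv);xv=np.array([yv[1],-yv[0]])
M=((L+R)/2)[:2];print("mid",M,"yaw",np.arctan2(xv[1],xv[0]))
# profile in fixture-ish frame
q=P[...,:2]-M;X=q@xv;Y=q@yv;Z=P[...,2]
for a in range(-130,131,5):
    m=(abs(Y*1e3-a)<3)&(abs(X)<.010);print(a,np.nanmedian(Z[m]).round(4),int(np.nanmean(f["img"][m])),end=" | ")
print()
for y0 in(-.07,.07):
  for b in range(-50,60,4):
    m=(abs(Y-y0)<.015)&(abs(X*1e3-b)<2.5);print(b,np.nanmedian(Z[m]).round(3) if m.any() else None,f["img"][m].mean(0).astype(int) if m.any() else '',end="|")
  print()
cv2.imwrite("pics/crop.png",cv2.resize(f["img"][205:285,190:390],(800,320),interpolation=cv2.INTER_CUBIC))
E
```

```text
(np.float64(212.0268817204301), np.float64(251.50537634408602)) 186 [0.4684 0.1761 0.09  ] [0.4675 0.1761 0.091 ]
(np.float64(365.975), np.float64(222.98125)) 160 [ 0.5206 -0.1542  0.09  ] [ 0.5185 -0.154   0.0909]
dist 0.33434364267052974
mid [0.49453591 0.01096998] yaw 0.15677860936058888
-130 0.0818 114 | -125 0.0812 110 | -120 0.0805 111 | -115 0.0811 111 | -110 0.0808 110 | -105 0.0789 84 | -100 0.0753 74 | -95 0.0752 73 | -90 0.0745 72 | -85 0.075 71 | -80 0.0748 70 | -75 0.075 68 | -70 0.0752 67 | -65 0.075 66 | -60 0.0742 65 | -55 0.0746 64 | -50 0.0754 62 | -45 0.0748 62 | -40 0.0747 60 | -35 0.0722 87 | -30 0.0605 100 | -25 0.0611 90 | -20 0.0608 90 | -15 0.0607 90 | -10 0.0611 89 | -5 0.0607 89 | 0 0.0611 89 | 5 0.0609 89 | 10 0.061 94 | 15 0.0506 123 | 20 0.0743 62 | 25 0.075 53 | 30 0.0749 52 | 35 0.0745 52 | 40 0.0752 52 | 45 0.0745 52 | 50 0.075 51 | 55 0.075 51 | 60 0.0752 51 | 65 0.0748 51 | 70 0.0753 51 | 75 0.0745 51 | 80 0.0746 50 | 85 0.0751 50 | 90 0.0752 50 | 95 0.0754 50 | 100 0.0746 49 | 105 0.0765 64 | 110 0.0808 102 | 115 0.0811 103 | 120 0.0804 102 | 125 0
[... 547 characters left out ...]
.095 [199 119  76]|50 0.094 [188 115  76]|54 0.089 [135 115 103]|58 0.089 [134 132 129]|
-50 -0.001 [163 185 168]|-46 -0.001 [163 185 168]|-42 -0.0 [163 185 168]|-38 -0.0 [159 181 164]|-34 -0.0 [142 162 147]|-30 0.0 [127 145 131]|-26 0.073 [83 92 83]|-22 0.074 [61 62 58]|-18 0.075 [53 51 49]|-14 0.075 [54 51 49]|-10 0.075 [54 50 49]|-6 0.074 [53 50 49]|-2 0.075 [53 50 49]|2 0.075 [53 51 49]|6 0.075 [52 50 48]|10 0.075 [53 51 48]|14 0.075 [52 51 48]|18 0.075 [52 50 49]|22 0.075 [52 49 48]|26 0.074 [102  71  57]|30 0.094 [201 111  62]|34 0.094 [211 117  64]|38 0.094 [210 117  63]|42 0.095 [209 117  63]|46 0.095 [209 116  62]|50 0.094 [196 111  63]|54 0.089 [135 109  96]|58 0.088 [133 134 132]|
```

View pics/crop.png

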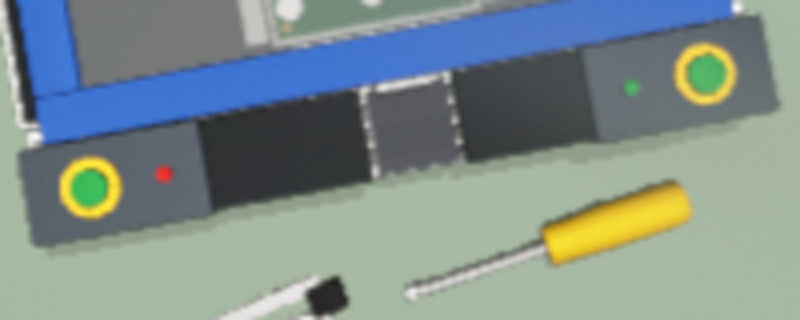

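The crop shows the bare black bar on both sides of the notch, with its edges at about y = -35 and +17 mm. I'll start from the right, running 8 mm forward of the midline so the gripper body stays clear of the lid.

Emit:
move_arm(
  motion=[
    [-1,[0,0,0],5.6],
    [-1,[0,0,0],5.5],
    [-1,[31,-34,0],0],
    [-1,[31,-34,0],0],
    [-1,[31,-34,0],0],
  ],
  newtons=30,
)

```text
t: 1.68
eef_pos: [0.274, -0.4237, 0.2503]
tool_rot: [3.141, -0.0, 0.156]
wrist_force: [0.9, -0.2, 0.4]
gripper_width: 0.003
grasp_force: 0.0
```

Emit:
move_arm(
  motion=[
    [-1,[31,-34,0],0],
    [-1,[31,-34,0],0],
    [-1,[31,-34,0],0],
    [-1,[31,-34,0],0],
    [-1,[31,-34,0],0],
  ],
)

```text
t: 2.3
eef_pos: [0.4007, -0.2313, 0.2505]
tool_rot: [3.141, -0.001, 0.157]
wrist_force: [0.6, -0.2, 0.4]
gripper_width: 0.002
grasp_force: 0.0
```

```bash
cat >> h.py <<'E'
def where():
    s=state();M=np.array([.4945,.0110]);a=.157;c,d=np.cos(a),np.sin(a)
    q=s["eef_pos"][:2]-M;print("t",s["t"],"bar xy mm",(1e3*np.array([c*q[0]+d*q[1],-d*q[0]+c*q[1]])).round(1),"z",round(s["eef_pos"][2]*1e3,2),"rot",np.round(s["tool_rot"],4),"F",np.round(s["wrist_force"],2),"w",s["gripper_width"])
E
python3 -c "from h import *;where()"
```

```text
t 2.3 bar xy mm [-130.5 -224.7] z 250.52 rot [ 3.141e+00 -5.000e-04  1.569e-01] F [ 0.58 -0.18  0.36] w 0.0024510485851006636
```

Emit:
move_arm(
  motion=[
    [-1,[30,-35,0],0],
    [-1,[31,-35,0],0],
    [-1,[30,-35,0],0],
    [-1,[31,-35,0],0],
    [-1,[0,0,40],0],
  ],
)

```text
t: 2.92
eef_pos: [0.5023, -0.0734, 0.2126]
tool_rot: [3.139, -0.007, 0.162]
wrist_force: [0.3, -0.1, -0.9]
gripper_width: 0.001
grasp_force: 0.0
```

Emit:
move_arm(
  motion=[
    [-1,[0,0,40],0],
    [-1,[0,0,40],0],
    [-1,[0,0,15],0],
    [-1,[0,0,0],0],
    [-1,[0,0,0],0],
  ],
)

```text
t: 3.55
eef_pos: [0.4998, -0.0757, 0.1168]
tool_rot: [3.14, -0.002, 0.157]
wrist_force: [0.5, -0.3, 0.5]
gripper_width: -0.001
grasp_force: 0.0
```

```bash
python3 -c "
from h import *;where()
f=vision.grab_frame('side');cv2.imwrite('pics/s2.png',cv2.resize(f['img'][120:300,160:400],(800,600)))"
```

```text
t 3.55 bar xy mm [ -8.3 -86.4] z 116.84 rot [ 3.1404e+00 -2.3000e-03  1.5690e-01] F [ 0.48 -0.26  0.55] w -0.0008332864405074678
```

View pics/s2.png

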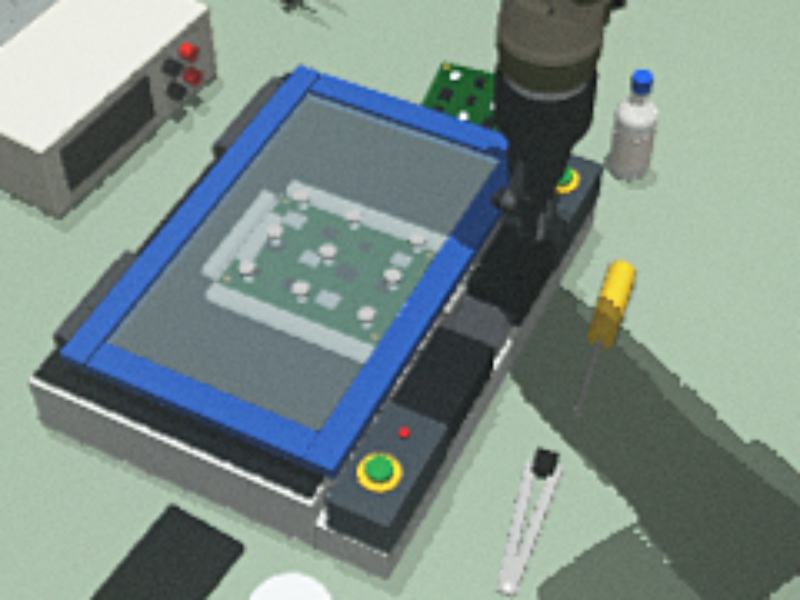

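The side view shows the shut fingertips over the right end of the bar, at crop (535,230). The start button and lid are clear of them. I'm lowering gently.

Emit:
move_arm(
  motion=[
    [-1,[0,0,10],0],
    [-1,[0,0,7],0],
    [-1,[0,0,2],0],
    [-1,[0,0,1],0],
    [-1,[0,0,0],0],
  ],
)

```text
t: 4.22
eef_pos: [0.4986, -0.0752, 0.0953]
tool_rot: [3.141, 0.0, 0.157]
wrist_force: [-0.0, -0.1, -0.8]
gripper_width: -0.005
grasp_force: 0.0
```

Emit:
move_arm(
  motion=[
    [-1,[0,0,1],0],
    [-1,[0,0,0],0],
  ],
)

```text
t: 4.47
eef_pos: [0.4986, -0.0753, 0.0943]
tool_rot: [3.141, -0.0, 0.157]
wrist_force: [1.1, -0.2, -0.1]
gripper_width: -0.003
grasp_force: 0.0
```

Emit:
move_arm(
  motion=[
    [-1,[0,0,0.5],0],
    [-1,[0,0,0],0],
  ],
)

```text
t: 4.72
eef_pos: [0.4987, -0.0753, 0.0941]
tool_rot: [3.141, -0.0, 0.157]
wrist_force: [-1.2, 0.5, 3.1]
gripper_width: 0.002
grasp_force: 1.5
```

Emit:
move_arm(
  motion=[
    [-1,[0,0,0.5],0],
    [-1,[0,0,0],0],
  ],
)

```text
t: 4.97
eef_pos: [0.4987, -0.0753, 0.0941]
tool_rot: [3.141, -0.001, 0.157]
wrist_force: [-2.4, 0.6, 7.0]
gripper_width: -0.001
grasp_force: 3.7
```

Contact, 7 N. I'll ease to about 3–4 N and sweep left.

Emit:
move_arm(
  motion=[
    [-1,[0,-2,-0.4],0],
    [-1,[0,-5,0],0],
    [-1,[0,-5,0],0],
    [-1,[0,-5,0],0],
    [-1,[0,-5,0],0],
  ],
)

```text
t: 5.6
eef_pos: [0.4956, -0.0535, 0.0941]
tool_rot: [3.14, -0.001, 0.157]
wrist_force: [-0.8, -3.6, 6.4]
gripper_width: 0.002
grasp_force: 2.6
```

```bash
python3 -c "from h import *;where()"
```

```text
t 5.6 bar xy mm [ -9.  -63.9] z 94.08 rot [ 3.1403e+00 -9.0000e-04  1.5700e-01] F [-0.8  -3.6   6.41] w 0.0015154670477616114
```

Emit:
move_arm(
  motion=[
    [-1,[0,-5,-0.3],0],
    [-1,[0,-5,0],0],
    [-1,[0,-5,0],0],
    [-1,[0,-5,0],0],
  ],
)

```text
t: 6.1
eef_pos: [0.492, -0.0335, 0.094]
tool_rot: [3.141, -0.0, 0.157]
wrist_force: [1.1, -4.1, 5.2]
gripper_width: 0.003
grasp_force: 2.5
```

Emit:
move_arm(
  motion=[
    [-1,[0,-4,0],0],
    [-1,[0,-4,0],0],
  ],
)

```text
t: 6.35
eef_pos: [0.4908, -0.0257, 0.0941]
tool_rot: [3.141, -0.0, 0.157]
wrist_force: [0.6, -3.2, 5.3]
gripper_width: 0.001
grasp_force: 2.5
```

Emit:
move_arm(
  motion=[
    [-1,[0,-4,0],0],
    [-1,[0,-4,0],0],
  ],
)

```text
t: 6.6
eef_pos: [0.4893, -0.0175, 0.0939]
tool_rot: [-3.141, 0.0, 0.157]
wrist_force: [1.5, 0.3, 0.5]
gripper_width: -0.001
grasp_force: 0.0
```

```bash
python3 -c "from h import *;where()"
```

```text
t 6.6 bar xy mm [ -9.6 -27.3] z 93.86 rot [-3.1411e+00  2.0000e-04  1.5710e-01] F [1.47 0.26 0.47] w -0.0007453172282909617
```

Contact is lost at y≈-30 mm, which agrees with the seen notch. Next I centre on the notch (y ≈ -9) and go down to the pad.

Emit:
move_arm(
  motion=[
    [-1,[0.5,-6,0],0],
    [-1,[0.5,-6,0],0],
    [-1,[0.5,-6,0],0],
    [-1,[0,0,0],0],
  ],
)

```text
t: 7.1
eef_pos: [0.4879, 0.0008, 0.0938]
tool_rot: [-3.141, 0.001, 0.158]
wrist_force: [0.5, -0.5, -0.0]
gripper_width: -0.001
grasp_force: 0.0
```

Emit:
move_arm(
  motion=[
    [-1,[0,0,5],0],
    [-1,[0,0,5],0],
    [-1,[0,0,3],0],
    [-1,[0,0,0],0],
  ],
)

```text
t: 7.6
eef_pos: [0.4879, -0.0, 0.0806]
tool_rot: [-3.141, 0.001, 0.157]
wrist_force: [-0.6, 0.5, -0.6]
gripper_width: -0.004
grasp_force: 0.0
```

```bash
python3 -c "from h import *;where()"
```

```text
t 7.6 bar xy mm [-8.3 -9.9] z 80.56 rot [-3.1414e+00  8.0000e-04  1.5680e-01] F [-0.64  0.45 -0.62] w -0.0038039629210286684
```

Emit:
move_arm(
  motion=[
    [-1,[0,0,2],0],
    [-1,[0,0,2],0],
    [-1,[0,0,2],0],
  ],
)

```text
t: 7.98
eef_pos: [0.488, -0.0001, 0.0751]
tool_rot: [3.141, 0.0, 0.157]
wrist_force: [-2.7, -0.8, 4.0]
gripper_width: 0.004
grasp_force: 2.1
```

Emit:
move_arm(
  motion=[
    [-1,[0,0,1.5],0],
    [-1,[0,0,1.5],0],
  ],
)

```text
t: 8.22
eef_pos: [0.4881, -0.0, 0.0719]
tool_rot: [3.141, 0.0, 0.157]
wrist_force: [-2.1, -0.9, 3.6]
gripper_width: -0.001
grasp_force: 2.1
```

Emit:
move_arm(
  motion=[
    [-1,[0,0,1.5],0],
    [-1,[0,0,1.5],0],
  ],
)

```text
t: 8.48
eef_pos: [0.4884, -0.0001, 0.0706]
tool_rot: [3.141, -0.001, 0.157]
wrist_force: [-10.4, -1.6, 27.2]
gripper_width: 0.002
grasp_force: 14.5
```

```bash
python3 -c "
from h import *;where()
f=vision.grab_frame('side');cv2.imwrite('pics/s3.png',cv2.resize(f['img'][120:300,160:400],(800,600)))"
```

```text
t 8.475 bar xy mm [ -7.8 -10. ] z 70.59 rot [ 3.1408e+00 -8.0000e-04  1.5700e-01] F [-10.4   -1.58  27.22] w 0.0024124024239659727
```

View pics/s3.png

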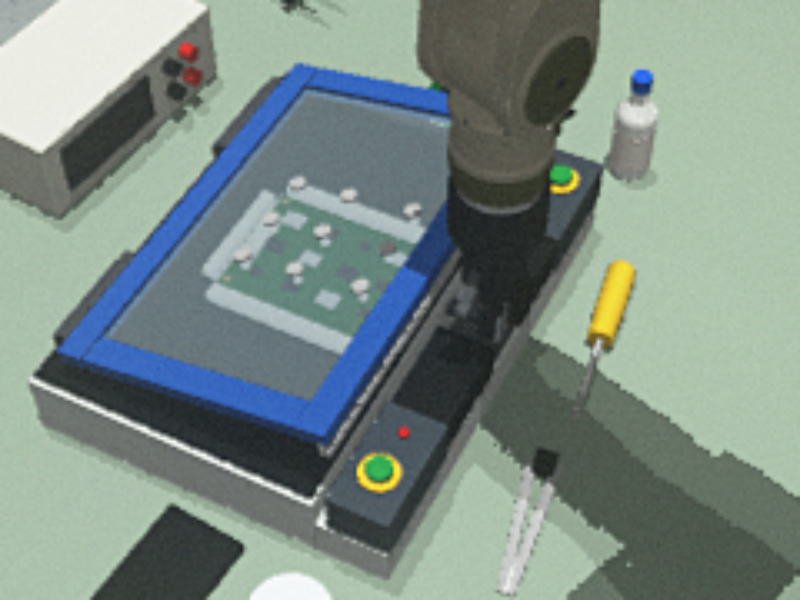

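The catch is at its stop and the lid is rising; its front edge has lifted at crop (330,440). I'm withdrawing forward through the notch's open front.

Emit:
move_arm(
  motion=[
    [-1,[0,0,-4],0],
    [-1,[-25,0,-6],0],
    [-1,[-40,0,-10],0],
    [-1,[-40,0,-30],0],
    [-1,[-20,0,-40],0],
  ],
)

```text
t: 9.15
eef_pos: [0.3622, -0.019, 0.1586]
tool_rot: [-3.14, 0.002, 0.157]
wrist_force: [0.4, -0.6, 0.2]
gripper_width: 0.004
grasp_force: 0.0
```

Emit:
move_arm(
  motion=[
    [-1,[0,30,-40],0],
    [-1,[0,45,-20],0],
    [-1,[0,45,0],0],
    [-1,[0,45,0],0],
    [-1,[0,0,0],0],
  ],
)

```text
t: 9.78
eef_pos: [0.3917, -0.1852, 0.2187]
tool_rot: [3.141, -0.001, 0.153]
wrist_force: [0.9, 0.7, 0.9]
gripper_width: 0.002
grasp_force: 0.0
```

Emit:
move_arm(
  motion=[
    [-1,[0,0,0],0],
    [-1,[0,0,0],0],
    [-1,[0,0,0],0],
    [-1,[0,0,0],0],
    [-1,[0,0,0],0],
  ],
)

```text
t: 10.4
eef_pos: [0.3906, -0.1821, 0.2191]
tool_rot: [3.141, -0.0, 0.158]
wrist_force: [-0.5, 0.5, -0.2]
gripper_width: 0.004
grasp_force: 0.0
```

Emit:
move_arm(
  motion=[
    [-1,[0,0,0],0],
    [-1,[0,0,0],0],
    [-1,[0,0,0],0],
    [-1,[0,0,0],0],
    [-1,[0,0,0],0],
  ],
)

```text
t: 11.02
eef_pos: [0.3905, -0.1825, 0.219]
tool_rot: [3.142, 0.0, 0.157]
wrist_force: [-0.5, 0.0, 0.0]
gripper_width: 0.002
grasp_force: 0.0
```

Emit:
move_arm(
  motion=[
    [-1,[0,0,0],0],
    [-1,[0,0,0],0],
    [-1,[0,0,0],0],
    [-1,[0,0,0],0],
    [-1,[0,0,0],0],
  ],
)

```text
t: 11.65
eef_pos: [0.3905, -0.1824, 0.219]
tool_rot: [3.141, -0.0, 0.157]
wrist_force: [0.3, 0.1, 0.7]
gripper_width: 0.0
grasp_force: 0.0
```

```bash
python3 - <<'E'
from h import *
where()
f=vision.grab_frame('side');cv2.imwrite('pics/s4.png',f['img']);P=cloud(f)
m=nets.regions_of('side','lid')[0]["mask"];q=P[m];i=np.nanargmax(q[:,2]);print("lid top",q[i],"angle~",np.arcsin(min(1,(q[i,2]-.094)/.28)))
E
```

```text
t 11.65 bar xy mm [-132.9 -174.8] z 219.02 rot [ 3.1415 -0.      0.1571] F [0.26 0.09 0.7 ] w 0.00015685581061167754
lid top [ 0.60911274 -0.12629611  0.25371963] angle~ 0.6070259479144706
```

View pics/s4.png

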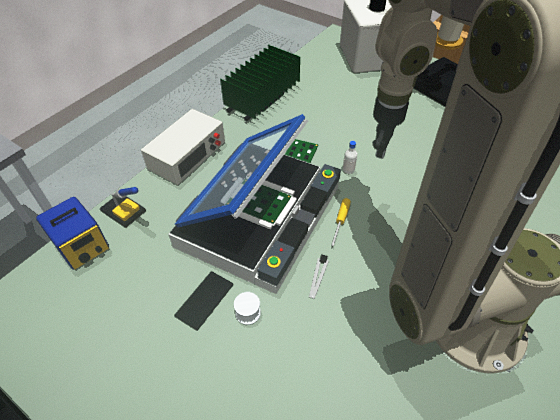

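The lid stands open (edge at about (300,118)). The board is in its nest at (270,205), and the things around the fixture have not moved. I'll wait a moment for it to settle, then hand in.

Emit:
move_arm(
  motion=[
    [-1,[0,0,0],0],
    [-1,[0,0,0],0],
    [-1,[0,0,0],0],
    [-1,[0,0,0],0],
    [-1,[0,0,0],0],
  ],
)

```text
t: 12.38
eef_pos: [0.3905, -0.1824, 0.219]
tool_rot: [3.141, 0.0, 0.157]
wrist_force: [-0.2, 0.4, 0.6]
gripper_width: 0.0
grasp_force: 0.0
```

Emit:
move_arm(
  motion=[
    [-1,[0,0,0],0],
    [-1,[0,0,0],0],
    [-1,[0,0,0],0],
    [-1,[0,0,0],0],
    [-1,[0,0,0],0],
  ],
)

```text
t: 13.0
eef_pos: [0.3906, -0.1824, 0.219]
tool_rot: [3.141, -0.0, 0.157]
wrist_force: [-1.2, -0.2, -0.8]
gripper_width: 0.002
grasp_force: 0.0
```

```bash
python3 - <<'E'
from h import *
f=vision.grab_frame('side');P=cloud(f)
m=nets.regions_of('side','lid')[0]["mask"];print(np.nanmax(P[m][:,2]))
print(ticket.job_done())
E
```

```text
0.2538280261537048
the job is handed in; nothing more can be done
None
```

The job is handed in at about 13 s: I found the notch by touch from the right end and pressed the catch to its stop (27 N at the wrist); the lid rose by itself and stands open, with the board in its nest, nothing around it visibly moved and the hand clear.

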